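Pry the service cover off a headlamp

ROBOT

A 6-joint arm with a two-finger parallel gripper is mounted at the origin on the work surface. World frame = base frame: x ahead of the robot, y to its left, z up, the work surface at z = 0. Lengths are in m, angles in rad, forces in N, time in s.
With the tool pointing down it reaches from about 0.25 to 0.775 m from the base axis. Payload 4 kg.
Tool frame: the origin (TCP) lies at the centre of the arm's flange, where the gripper is bolted on; the fingertips stand 199 mm ahead of it and the grasp point (between the pads) lies 180 mm ahead of it; z points along the fingers, y is the line along which they close (so a half turn about z gives the same grasp; the last joint's range is limited). The gripper opens to 94 mm and grips with 3 to 60 N. Pads are 16 mm wide; open, the fingers measure 119 mm over their backs; the gripper's body (75 mm by 177 mm) begins 78 mm behind the grasp point.
Start: joints at [1.009, 0.087, 1.371, -0, 1.684, -0.103], TCP at [0.244, 0.493, 0.405] pointing down, gripper open.
Joint ranges: [-3.1, 3.1], [-0.76, 2.03], [0.27, 2.55], [-1.08, 4.22], [0.17, 2.65], [-2.57, 2.57]. Speed limits (rad/s): [2.79, 2.79, 3.14, 3.14, 3.14, 3.14].

INTERFACE

Orientations are given as a rotation vector (axis times angle).
In Python, from station import r gives the robot as it stands. The module is installed in compiled form; this text tells all that it offers.
- The arm moves only by the tool drive_tool, never from a script. Its argument "moves" is a list of rows, each an object of numbers: "jaw": the finger opening in m, from 0 to 0.094; "x", "y", "z": the shift along the tool's x, y, z in m; "yaw": the turn about the tool's z in rad. A call has 1 to 12 rows; each row is the pose to reach, as a shift and turn from the pose commanded when the call began, along the tool's axes at that moment; what a row does not reach only later rows make up. A row lasts 1/10 s, in which the tool goes at most 50 mm and 8.59 degrees, less where a joint would pass 70% of its speed; a pose out of reach is approached as far as the arm can. A call with a gripper value outside its range is refused whole. The fingers move at their own pace and stop on an object; "newtons" is the grip in N (left out, the last holds). Time passes only in rows, so rows that repeat a pose let the fingers close. It gives the time, the measured TCP pose, the force, the opening and the grip force at its end, in the units of the state.
- r.get_obs(): the state, without advancing time (a new reading comes with each control period).
- r.grab_frame(name): name is "scene" or "top" or "wrist"; returns (picture, depth): 400x640x3 uint8, red, green, blue; 400x640 float32, m along the optical axis (not along the pixel's ray), 0 where there is no reading.
- r.get_calibration(name): a dict with "K" (3x3 intrinsics, pixels), "origin" and "rotation" of the camera in the world; the wrist camera has in their place "T_tool_cam" (4x4, takes a point from camera to tool coordinates, whose origin is the TCP and whose axes are the flange's). Camera axes: x right, y up, looking along -z (the intrinsics and any distortion apply to the point x, -y, -z); pixel columns grow to the right and rows downward; lengths in m; the calibration is good to about 2 mm. A picture is of the moment at which its call begins: read the wrist's pose just before it. get_calibration takes no time and is no camera call.
- r.hand_in(): hands the job in; it is judged then, once.
The state is a dict: "t": time; "joint_positions": joint angles; "qvel": joint speeds; "joint_efforts": joint torques, N m; "tcp_pos": TCP position; "ee_rot": TCP orientation; "ft_force": force on the tool from outside, world axes, zero at the start; "ft_torque": the same for the moment, N m; "gripper_width": opening from 0.0 (shut) to 1.0 (fully open); "finger_force": force on a finger pad.
Only numpy, scipy, OpenCV 4.12 (cv2) and the standard library are available. Lean on these libraries where they do the work, as an engineer would, in place of code of your own. Each camera call takes 0.05 s, during which the arm holds its last target. There are 200 camera calls.

TASK

Take the flat trim tool from its rubber mat and with its blade, in at the notch, pry the snapped-in service cover of the headlamp loose. Then lay the tool back down on the mat and lay the loosened cover flat in the open parts tray. Do not pull at the cover with the gripper before it has been pried out of its snaps, and leave the other things on the bench where they are.

Things in the scene. Friction and masses are not known exactly. Their poses are not given: they have to be found in the camera images.
- headlamp: Fixed black headlamp housing lying lens-down, 168 (x) x 200 (y) mm, 85 mm high (lens rim at its foot 8 mm wider, an ear half way up each y side, sticking out 18 mm); origin at bench level, z up. Its -x side is its front, an upright face at x = -88 mm; the top edge of that face (z = 85 mm) is a good fulcrum for prying.
- collar (a point): Centre of the collar's top (headlamp frame 0, 0, 104 mm). The collar stands on the housing's top, x -65 to +65, y -42 to +42 mm, round a recess that holds the cover: seat at z = 93 mm, cover's top at 105 mm, 1 mm proud, side gaps 1.5 mm, so the seated cover cannot be gripped. Two sprung snap noses in its front wall, at y = +-19.5 mm, overhang the cover's edge at x = -50 mm.
- notch (a point): Middle of the notch's mouth, on its floor (headlamp frame -66, 0, 85 mm), straight below the cover's lip; headlamp's axes. The notch is a 26 mm wide gap in the middle of the collar's front. The housing's flat top, a bare ledge 22 mm deep ahead of it, runs on through it under the lip as a pocket 8 mm high and 13 mm deep (to x = -53 mm). Push the blade in along +x.
- cover: Loose grey plastic cover, 100 (x -50 to 50) x 50 x 12 mm, 60 g, with a 22 mm wide lip in front reaching to x = -66 mm. Origin below its middle, at the underside, z up; starts seated at headlamp (0, 0, 93 mm), same axes. Only the front is snapped in. Lifted at the lip with 6 to 12 N it tips up about its back edge; once the lip is 9 to 10 mm up it is past the snap noses, which then hold it up.
- cover_lip (a point): Middle of the lip's front edge, at its underside (cover frame -66, 0, 0 mm); seated it is 8 mm above notch, pried loose about 21 mm above it.
- cover_grip (a point): Top of the cover, 30 mm behind its 50 mm wide front edge (cover frame -20, 0, 12 mm). Pried loose, the cover rests tilted about 0.11 rad, front up, on the snap noses; here its parallel sides then stand about 9 mm proud of the collar and can be pinched from above across the 50 mm. Pressed down hard it would snap in again.
- pry_tool: Trim tool: straight black handle 95 mm long (local x -95 to 0), 20 mm wide, 24 mm high, with a flat steel blade 70 mm long (x 0 to 70 mm), 16 mm wide and 3 mm thick, its underside 10 mm above the handle's underside; 90 g. Origin at the underside of the handle's front end, x towards the blade tip, z up as it lies. Lies on the mat at the start.
- tool_tip (a point): Middle of the blade's end edge, on the blade's underside (tool frame 70, 0, 10 mm).
- tool_handle (a point): Point to grip, in the middle of the handle's section, 35 mm behind its front end (tool frame -35, 0, 12 mm).
- mat: Grey rubber tool mat, fixed, 220 (x) x 160 (y) x 4 mm; origin at the centre of its underside, on the bench.
- tray: Fixed open aluminium parts tray, 180 x 180 mm, 30 mm high, walls and floor 4 to 5 mm thick; origin at the centre of its underside, on the bench. It may lie left or right, with the mat on the other side.
- caliper: Bystander: steel caliper lying flat, 170 mm long, 10 mm high; origin at the middle of its underside.
- screwdriver: Bystander: screwdriver with a round shaft, lying; origin at its underside, near the middle.
- beaker: Bystander: clear plastic cup, 72 mm wide, 90 mm high; origin at the centre of its foot.
- projector: Bystander: dark round projector lamp module, 88 mm wide, 92 mm high, standing; origin at the centre of its foot.
- bracket: Bystander: angled aluminium bracket, about 90 x 100 mm, 34 mm high; origin at its underside.
- bulb_box: Bystander: small cardboard box 60 x 90 x 60 mm; origin at the centre of its underside.
Not all that is in view belongs to the job. What is shaped like the pry_tool but yellow is not meant.

How it is judged:
On the way, in this order (a step that is already met when the one before it is completed fails the run):
1. the tip of the trim tool's blade is in the notch under the cover's lip and pries at the cover with over 3 N (x of tool_tip in the frame of notch between 0 and 0.02 m and y of tool_tip in the frame of notch between -0.013 and 0.013 m and z of tool_tip in the frame of notch between -0.004 and 0.014 m and contact force between pry_tool and cover above 3 N).
2. the cover's lip has come at least 10 mm up out of its seat, clear of the snaps, with the fingers off the cover (z of cover_lip in the frame of notch above 0.018 m and horizontal distance between cover_lip and notch below 0.02 m and contact force between the fingers and cover below 0.1 N), for 0.1 s.
At the end, for the whole second after the job is handed in: The cover lies flat (within 0.12 rad) and at rest inside the tray, on its floor; the trim tool lies level and at rest on the mat, the point to grip of its handle within the mat's outline (x of cover in the frame of tray between -0.08 and 0.08 m and y of cover in the frame of tray between -0.08 and 0.08 m and z of cover in the frame of tray between -0.002 and 0.022 m and angle between the z axis of cover and the z axis of tray, either way round below 0.12 rad and linear speed of each of cover, pry_tool below 0.02 m/s and x of tool_handle in the frame of mat between -0.11 and 0.11 m and y of tool_handle in the frame of mat between -0.08 and 0.08 m and z of tool_handle in the frame of mat between 0.005 and 0.03 m and angle between the x axis of pry_tool and the z axis of mat, either way round above 1.4 rad); the robot touches nothing.
It fails at once if the gripper pulls at the cover (over 3 N) while it is still snapped in (contact force between the fingers and cover above 3 N and z of cover_lip in the frame of notch below 0.011 m and distance between cover_lip and notch below 0.014 m).
It fails at once if a bystander is shifted by more than 30 mm (distance of any of caliper, screwdriver, beaker, projector, bracket, bulb_box from where it was at the start of the episode above 0.03 m).
It also fails if it takes over 72 s, if anything falls off the work surface, if the arm or the gripper's body presses on something with over 40 N, if the wrist force passes 120 N, or if a joint passes its speed limit or range.

## Working session

There is one attempt and no reset: what is moved stays moved. The work goes in short steps, Python scripts to look and compute and a tool call to move; the robot and the scene stay as the last step left them, time stands still between calls to the robot, and variables do not carry over. Pictures are saved under pics/ and viewed, at most 13 in all, crops included, and the job is handed in when it is done.

Besides the shell and the picture viewer there is one more tool, called after "Call:" in YAML: its name, and indented under it one key for each argument. drive_tool: Moves the arm, as the interface text tells. Its arguments: {"type":"object","properties":{"moves":{"type":"array"},"newtons":{"type":"number"}},"required":["moves"]}

```bash
mkdir -p pics
cat > h.py <<'E'
import numpy as np, cv2
from scipy.spatial.transform import Rotation as R
from station import r
def cam(name,o=None):
    c=r.get_calibration(name); K=np.array(c["K"])
    if "T_tool_cam" in c:
        o=o or r.get_obs(); T=np.array(c["T_tool_cam"]); Rt=R.from_rotvec(o["ee_rot"]).as_matrix()
        return K,Rt@T[:3,3]+np.array(o["tcp_pos"]),Rt@T[:3,:3],c
    return K,np.array(c["origin"]),np.array(c["rotation"]),c
def ray(C,u,v):
    K,o,Rm,_=C; d=np.linalg.inv(K)@np.array([u,v,1.]); return o,Rm@(d*[1,-1,-1])
def onplane(C,u,v,z):
    o,d=ray(C,u,v); return o+d*(z-o[2])/d[2]
def proj(C,p):
    K,o,Rm,_=C; q=(Rm.T@(np.array(p)-o))*[1,-1,-1]; q=K@q; return q[:2]/q[2]
def cloud(C,D):
    K,o,Rm,_=C; v,u=np.mgrid[:D.shape[0],:D.shape[1]]
    d=np.stack([u,v,np.ones_like(u)],-1)@np.linalg.inv(K).T*[1,-1,-1]
    return (d*D[...,None])@Rm.T+o
def save(n,im): cv2.imwrite(f"pics/{n}.png",im[...,::-1])
E
python3 - <<'E'
from h import *
print(r.get_obs())
for n in("top","scene"):
    im,D=r.grab_frame(n); save(n,im); np.savez(n,im=im,D=D); print(n,r.get_calibration(n),(D>0).mean())
print(r.get_calibration("wrist"))
E
```

```text
{'t': 0.0, 'joint_positions': array([ 1.00887372e+00,  8.79945614e-02,  1.37224586e+00, -3.12211272e-05,
        1.68355648e+00, -1.03090872e-01]), 'qvel': array([-0.00089425,  0.00243005,  0.00034627,  0.00229592, -0.00022904,
       -0.00151513]), 'joint_efforts': array([-1.12056284e-06, -3.40190399e+01, -3.02422214e+01,  7.15198182e-02,
        3.32456455e-02, -1.78451728e-04]), 'tcp_pos': array([0.24354793, 0.49303012, 0.40348631]), 'ee_rot': array([-0.71427358, -3.05860603,  0.00328796]), 'ft_force': array([-0.48968526, -0.86285929, -0.36246661]), 'ft_torque': array([-0.01064102, -0.00426949, -0.02353495]), 'finger_force': 0.0, 'gripper_width': 1.001553946092857}
top {'K': array([[412.76980096,   0.        , 323.03216919],
       [  0.        , 412.76980096, 199.80826615],
       [  0.        ,   0.        ,   1.        ]]), 'origin': array([0.38529344, 0.0862619 , 1.28201688]), 'rotation': array([ 0.08438626, -0.06947078, -1.5685256 ])} 0.99575390625
scene {'K': array([[381.4322265 ,   0.        , 321.13763684],
       [  0.        , 381.4322265 , 198.15293186],
       [  0.        ,   0.        ,   1.        ]]), 'origin': array([ 1.29346228, -0.04751922,  1.22698522]), 'rotation': array([0.52028132, 0.42097492, 1.34404257])} 0.99605078125
{'K': array([[358.42220836,   0.        , 319.18436359],
       [  0.        , 358.42220836, 195.8754567 ],
       [  0.        ,   0.        ,   1.        ]]), 'T_tool_cam': array([[ 5.62986505e-04,  9.72675871e-01,  2.32166606e-01,
         6.77831294e-02],
       [ 9.99999055e-01, -2.56489058e-04, -1.35034603e-03,
         5.58425458e-05],
       [-1.25390081e-03,  2.32167147e-01, -9.72675097e-01,
         1.99665750e-02],
       [ 0.00000000e+00,  0.00000000e+00,  0.00000000e+00,
         1.00000000e+00]])}
```

```bash
sed -i 's|return K,np.array(c\["origin"\]),np.array(c\["rotation"\]),c|return K,np.array(c["origin"]),R.from_rotvec(c["rotation"]).as_matrix(),c|' h.py
```

```text
(no output)
```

View pics/top.png

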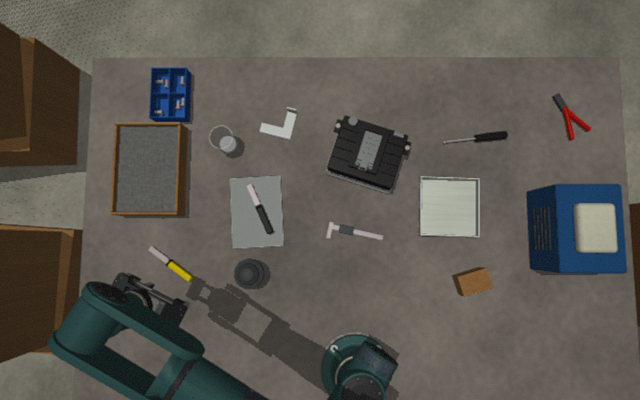

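View pics/scene.png

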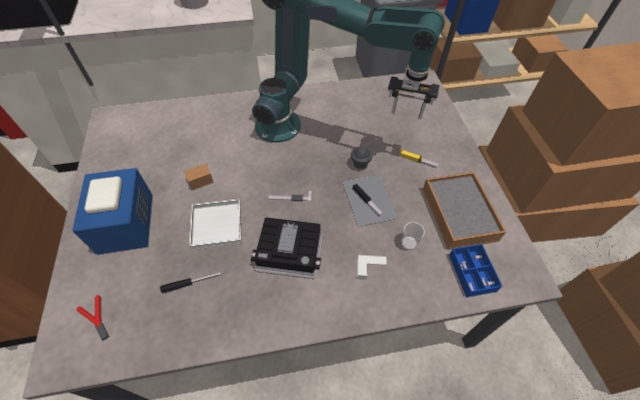

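Candidates for the pry tool in the top view: black handle with steel blade on the grey mat (260,207), which matches. Not meant are the yellow look-alike (170,263) and the screwdriver with black handle (475,138). Headlamp is at (368,155) with the cover at (370,150), the tray at (450,207), the caliper at (355,232) and the projector at (252,273).

Run:
```python
from h import *
d=np.load("top.npz"); im,D=d["im"],d["D"]; C=cam("top"); P=cloud(C,D)
g=im.astype(int); mx=g.max(2); mn=g.min(2)
def reg(u0,v0,u1,v1,m):
    z=np.zeros(mx.shape,bool); z[v0:v1,u0:u1]=m[v0:v1,u0:u1]; return z
def rect(m,name,z):
    cs,_=cv2.findContours(m.astype(np.uint8),0,1); c=max(cs,key=cv2.contourArea)
    w=np.array([onplane(C,u,v,z)[:2] for u,v in c[:,0]],np.float32); rc=cv2.minAreaRect(w)
    print(name,np.round(rc[0],4),np.round(rc[1],4),round(rc[2],1), cv2.contourArea(c))
h=reg(240,180,280,240,mx<70); rect(h,"handle",.028); print(np.median(P[h],0))
b=reg(240,178,285,240,mn>190); rect(b,"blade",.017)
rect(reg(225,170,290,255,(mn>100)),"mat",.004)
rect(reg(415,170,485,240,mn>160),"tray",.03)
Z=P[...,2]; hm=reg(320,105,415,200,(Z>.075)); rect(hm,"housing top",.085)
c=reg(350,120,390,175,(mx>85)&(Z>.09)); rect(c,"cover",.105)
c=reg(350,120,390,175,(Z>.097)); rect(c,"collar",.104); print(np.percentile(Z[c],[5,50,95]))
sv=cv2.resize(im[100:260,220:420],None,fx=4,fy=4,interpolation=2)[:600,:800]; save("top_crop",sv)
```

```text
handle [0.4499 0.2768] [0.0947 0.0216] 24.8 183.5
[0.44977357 0.2777204  0.02681812]Traceback (most recent call last):
  File "<stdin>", line 11, in <module>
  File "<stdin>", line 7, in rect
ValueError: max() iterable argument is empty
```

Run:
```python
from h import *
d=np.load("top.npz"); im,D=d["im"],d["D"]; C=cam("top"); P=cloud(C,D)
g=im.astype(int); mx=g.max(2); mn=g.min(2)
print(g[195,253],g[207,450],g[185,235],g[260,330],g[150,370],g[207,260])
def reg(u0,v0,u1,v1,m):
    z=np.zeros(mx.shape,bool); z[v0:v1,u0:u1]=m[v0:v1,u0:u1]; return z
def rect(m,name,z):
    if not m.any(): print(name,"none"); return
    cs,_=cv2.findContours(m.astype(np.uint8),0,1); c=max(cs,key=cv2.contourArea)
    w=np.array([onplane(C,u,v,z)[:2] for u,v in c[:,0]],np.float32); rc=cv2.minAreaRect(w)
    print(name,np.round(rc[0],4),np.round(rc[1],4),round(rc[2],1), cv2.contourArea(c))
rect(reg(240,178,285,240,mn>150),"blade",.017)
rect(reg(225,170,290,255,((g[...,0]-g[...,2])<6)),"mat",.004)
rect(reg(415,170,485,240,mn>130),"tray",.03)
Z=P[...,2]; rect(reg(320,105,415,200,(Z>.075)),"housing top",.085)
rect(reg(350,120,390,175,(mx>75)&(Z>.09)),"cover",.105)
c=reg(350,120,390,178,(Z>.095)); rect(c,"collar",.104); print(np.percentile(Z[c],[5,50,95]))
sv=cv2.resize(im[100:250,220:420],None,fx=4,fy=4,interpolation=2); save("top_crop",sv)
```

```text
[186 178 174] [170 174 162] [124 127 124] [97 91 84] [115 118 115] [40 40 38]
blade [0.5262 0.3162] [0.0659 0.0145] 25.2 79.0
mat [0.4741 0.3063] [0.2212 0.1607] 3.6 3521.0
tray [ 0.4887 -0.2861] [0.1796 0.1772] 88.8 3033.0
housing top [ 0.6487 -0.0346] [0.2001 0.172 ] 71.4 3712.0
cover [ 0.6436 -0.0318] [0.0513 0.1119] 71.5 575.0
collar [ 0.6529 -0.0349] [0.088  0.1352] 73.1 1223.0
[0.09840476 0.1040921  0.10799133]
```

View pics/top_crop.png

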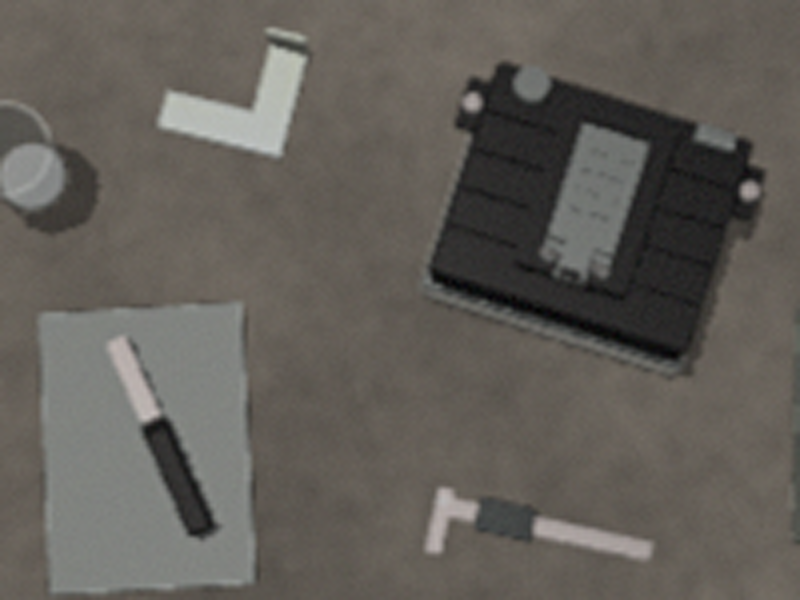

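Crop: black handle centre at (180,475) with the blade toward (120,345). The headlamp lip is at (570,275), so its front faces the robot at a yaw of about -18°.

```bash
cat >> h.py <<'E'
def togo(x,y,z,yaw):
    """shift (tool axes) and tool yaw so TCP reaches x,y,z with tool x at world yaw (rad)"""
    o=r.get_obs(); Rm=R.from_rotvec(o["ee_rot"]).as_matrix()
    s=Rm.T@(np.array([x,y,z])-o["tcp_pos"]); d=np.arctan2(Rm[1,0],Rm[0,0])-yaw
    d=(d+np.pi)%(2*np.pi)-np.pi
    print("shift",np.round(s,4),"yaw",round(d,4),"Rz",np.round(Rm[:,2],4),"t",o["t"]); return s,d
E
python3 -c "
from h import *
togo(.461-.02,.282-.01,.33,np.radians(24.8))"
```

```text
shift [-0.275  -0.1106  0.0738] yaw 2.25 Rz [-0.0011 -0.0017 -1.    ] t 0.1
```

Call:
drive_tool:
  moves:
    - {"x": -0.025, "y": -0.01, "z": 0.006, "yaw": 0.14, "jaw": 0.06}
    - {"x": -0.065, "y": -0.026, "z": 0.018, "yaw": 0.28, "jaw": 0.06}
    - {"x": -0.11, "y": -0.044, "z": 0.03, "yaw": 0.42, "jaw": 0.06}
    - {"x": -0.155, "y": -0.062, "z": 0.042, "yaw": 0.56, "jaw": 0.06}
    - {"x": -0.2, "y": -0.08, "z": 0.054, "yaw": 0.7, "jaw": 0.06}
    - {"x": -0.24, "y": -0.096, "z": 0.064, "yaw": 0.84, "jaw": 0.06}
    - {"x": -0.265, "y": -0.107, "z": 0.072, "yaw": 0.98, "jaw": 0.06}
    - {"x": -0.275, "y": -0.1106, "z": 0.0738, "yaw": 1.12, "jaw": 0.06}
    - {"x": -0.275, "y": -0.1106, "z": 0.0738, "yaw": 1.26, "jaw": 0.06}
    - {"x": -0.275, "y": -0.1106, "z": 0.0738, "yaw": 1.4, "jaw": 0.06}
    - {"x": -0.275, "y": -0.1106, "z": 0.0738, "yaw": 1.54, "jaw": 0.06}
    - {"x": -0.275, "y": -0.1106, "z": 0.0738, "yaw": 1.68, "jaw": 0.06}

```text
t: 1.3
tcp_pos: [0.4411, 0.272, 0.3302]
ee_rot: [-2.759, -1.502, 0.002]
ft_force: [0.2, 0.2, -0.9]
gripper_width: 0.64
finger_force: 0.0
```

Call:
drive_tool:
  moves:
    - {"yaw": 0.14}
    - {"yaw": 0.28}
    - {"yaw": 0.42}
    - {"yaw": 0.57}
    - {"yaw": 0.57}
    - {"yaw": 0.57}
    - {"yaw": 0.57}

```text
$.moves[0]: bad value
```

Run:
```python
from h import *
o=r.get_obs(); C=cam("wrist",o); im,D=r.grab_frame("wrist"); save("w1",im); np.savez("w1",im=im,D=D,o=np.array(o,dtype=object))
print(o["tcp_pos"],o["ee_rot"])
P=cloud(C,D); g=im.astype(int); Z=P[...,2]
exp=np.array([.4499,.2768]); near=np.linalg.norm(P[...,:2]-[.485,.294],axis=2)<.1
m=(g.max(2)<75)&near&(Z>.012)
cs,_=cv2.findContours(m.astype(np.uint8),0,1); c=max(cs,key=cv2.contourArea)
w=np.array([onplane(C,u,v,.028)[:2] for u,v in c[:,0]],np.float32); print("handle",cv2.minAreaRect(w))
m=(g.min(2)>145)&near
cs,_=cv2.findContours(m.astype(np.uint8),0,1); c=max(cs,key=cv2.contourArea)
w=np.array([onplane(C,u,v,.017)[:2] for u,v in c[:,0]],np.float32); print("blade",cv2.minAreaRect(w))
```

```text
[0.44109222 0.27198141 0.33022394] [-2.75933083e+00 -1.50162543e+00  2.00549994e-03]
handle ((0.37988054752349854, 0.17944049835205078), (0.1699429601430893, 0.5981746912002563), 57.201568603515625)
blade ((0.49889060854911804, 0.3389917016029358), (0.1526864767074585, 0.09147608280181885), 3.376861333847046)
```

View pics/w1.png

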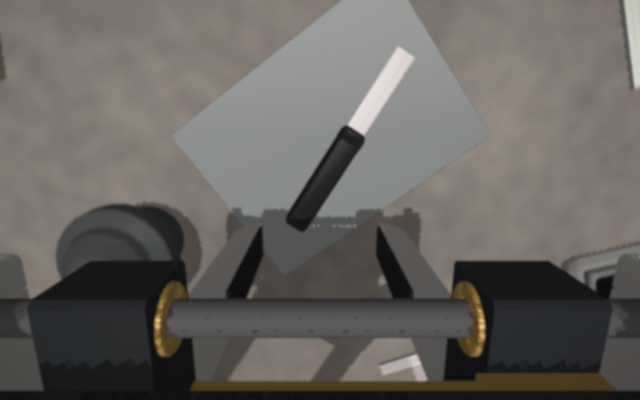

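The wrist view shows the black tool clearly: handle at (325,180), blade end at (403,55), on the mat. I finish the yaw and measure.

Call:
drive_tool:
  moves:
    - {"x": 0, "y": 0, "z": 0, "jaw": 0.06, "yaw": 0.14}
    - {"x": 0, "y": 0, "z": 0, "jaw": 0.06, "yaw": 0.28}
    - {"x": 0, "y": 0, "z": 0, "jaw": 0.06, "yaw": 0.42}
    - {"x": 0, "y": 0, "z": 0, "jaw": 0.06, "yaw": 0.57}
    - {"x": 0, "y": 0, "z": 0, "jaw": 0.06, "yaw": 0.57}
    - {"x": 0, "y": 0, "z": 0, "jaw": 0.06, "yaw": 0.57}

```text
t: 1.95
tcp_pos: [0.4411, 0.2722, 0.3306]
ee_rot: [3.067, 0.681, -0.001]
ft_force: [0.9, 0.4, -0.3]
gripper_width: 0.638
finger_force: 0.0
```

Run:
```python
from h import *
o=r.get_obs(); C=cam("wrist",o); im,D=r.grab_frame("wrist"); save("w2",im)
g=im.astype(int); ok=np.zeros(D.shape,bool); ok[:235,200:440]=1
def f(m,z,n):
    cs,_=cv2.findContours((m&ok).astype(np.uint8),0,1); c=max(cs,key=cv2.contourArea)
    w=np.array([onplane(C,u,v,z)[:2] for u,v in c[:,0]],np.float32); print(n,cv2.minAreaRect(w),cv2.boundingRect(c))
f(g.max(2)<75,.028,"handle"); f(g.min(2)>165,.017,"blade")
togo(.461,.282,.25,np.radians(24.8))
```

```text
handle ((0.45047277212142944, 0.28073570132255554), (0.09133420139551163, 0.020755812525749207), 24.856910705566406) (303, 122, 27, 113)
blade ((0.5245077610015869, 0.31600984930992126), (0.07039617002010345, 0.016750924289226532), 24.62158203125) (304, 25, 23, 96)
shift [ 0.0222 -0.0005  0.0806] yaw 0.0035 Rz [-5.e-04 -1.e-04 -1.e+00] t 2.0
```

Call:
drive_tool:
  moves:
    - {"x": 0.0236, "y": -0.0037, "z": 0.04, "jaw": 0.06, "yaw": 0}
    - {"x": 0.0236, "y": -0.0037, "z": 0.08, "jaw": 0.06, "yaw": 0}
    - {"x": 0.0236, "y": -0.0037, "z": 0.105, "jaw": 0.06, "yaw": 0}
    - {"x": 0.0236, "y": -0.0037, "z": 0.115, "jaw": 0.06, "yaw": 0}
    - {"x": 0.0236, "y": -0.0037, "z": 0.1225, "jaw": 0.06, "yaw": 0}
    - {"x": 0.0236, "y": -0.0037, "z": 0.1225, "jaw": 0.06, "yaw": 0}
    - {"x": 0.0236, "y": -0.0037, "z": 0.1225, "jaw": 0.06, "yaw": 0}

```text
t: 2.7
tcp_pos: [0.4616, 0.2857, 0.21]
ee_rot: [-3.067, -0.675, -0.005]
ft_force: [0.6, 0.5, 0.8]
gripper_width: 0.64
finger_force: 0.0
```

Call:
drive_tool:
  moves:
    - {"x": 0, "y": 0, "z": 0, "jaw": 0.03, "yaw": 0}
    - {"x": 0, "y": 0, "z": 0, "jaw": 0.01, "yaw": 0}
    - {"x": 0, "y": 0, "z": 0, "jaw": 0.01, "yaw": 0}
    - {"x": 0, "y": 0, "z": 0, "jaw": 0.01, "yaw": 0}
    - {"x": 0, "y": 0, "z": 0, "jaw": 0.01, "yaw": 0}
    - {"x": 0, "y": 0, "z": 0, "jaw": 0.01, "yaw": 0}
    - {"x": 0, "y": 0, "z": 0, "jaw": 0.01, "yaw": 0}
    - {"x": 0, "y": 0, "z": 0, "jaw": 0.01, "yaw": 0}
  newtons: 40

```text
t: 3.5
tcp_pos: [0.4611, 0.2854, 0.2085]
ee_rot: [3.068, 0.675, 0.0]
ft_force: [0.1, -0.2, 0.9]
gripper_width: 0.211
finger_force: 40.0
```

Call:
drive_tool:
  moves:
    - {"x": 0, "y": 0, "z": -0.04, "jaw": 0.01, "yaw": 0}
    - {"x": 0, "y": 0, "z": -0.08, "jaw": 0.01, "yaw": 0}
    - {"x": 0, "y": 0, "z": -0.12, "jaw": 0.01, "yaw": 0}
    - {"x": -0.01, "y": 0.025, "z": -0.15, "jaw": 0.01, "yaw": 0.1}
    - {"x": -0.03, "y": 0.065, "z": -0.15, "jaw": 0.01, "yaw": 0.22}
    - {"x": -0.045, "y": 0.105, "z": -0.15, "jaw": 0.01, "yaw": 0.34}
    - {"x": -0.06, "y": 0.145, "z": -0.15, "jaw": 0.01, "yaw": 0.46}
    - {"x": -0.075, "y": 0.185, "z": -0.15, "jaw": 0.01, "yaw": 0.58}
    - {"x": -0.09, "y": 0.225, "z": -0.15, "jaw": 0.01, "yaw": 0.7}
    - {"x": -0.0969, "y": 0.2431, "z": -0.15, "jaw": 0.01, "yaw": 0.756}
    - {"x": -0.0969, "y": 0.2431, "z": -0.15, "jaw": 0.01, "yaw": 0.756}
    - {"x": -0.0969, "y": 0.2431, "z": -0.15, "jaw": 0.01, "yaw": 0.756}

```text
t: 4.7
tcp_pos: [0.4749, 0.0241, 0.358]
ee_rot: [-3.1, 0.505, 0.001]
ft_force: [-0.0, -0.1, -1.1]
gripper_width: 0.206
finger_force: 40.0
```

Run:
```python
from h import *
o=r.get_obs(); C=cam("wrist",o); im,D=r.grab_frame("wrist"); save("w3",im); np.savez("w3",im=im,D=D,tp=o["tcp_pos"],rv=o["ee_rot"])
print(o["tcp_pos"],o["ee_rot"],o["finger_force"])
```

```text
[0.47493954 0.02410346 0.35803587] [-3.09974397e+00  5.05342095e-01  1.23288062e-03] 39.99969184398651
```

View pics/w3.png

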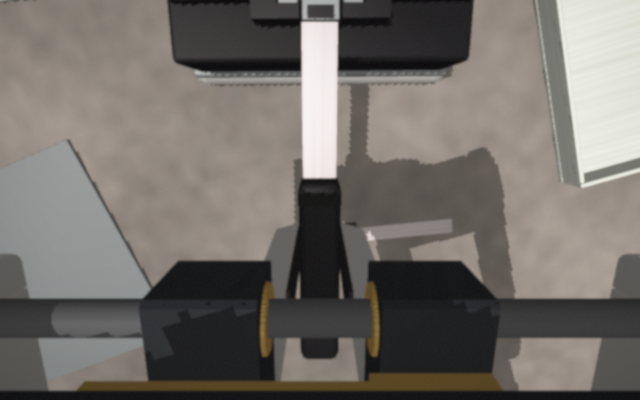

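The view shows the blade aligned with the lip: tip at (319,20), lip at (320,8), housing front edge at v≈62, collar front spanning u≈250 to 392.

Run:
```python
from h import *
d=np.load("w3.npz"); im,D=d["im"],d["D"]; o=dict(tcp_pos=d["tp"],ee_rot=d["rv"]); C=cam("wrist",o); P=cloud(C,D)
Rm=R.from_rotvec(o["ee_rot"]).as_matrix(); L=(P-o["tcp_pos"])@Rm   # tool coords
print("yaw",np.degrees(np.arctan2(Rm[1,0],Rm[0,0])))
Z=P[...,2]; g=im.astype(int)
bl=(g.min(2)>170); bl[:,:295]=0; bl[:,345:]=0; bl[190:]=0
print("blade z(tool) front/back",[np.round(np.median(L[v,310:328,:],0),4) for v in (24,60,100,140,170)])
for v in (22,26,40,100,165):
    u=np.where(bl[v])[0]; print(v,u.min(),u.max())
print("blade top row per col",[np.where(bl[:,u])[0].min() for u in (306,312,320,328,334)])
# housing front edge
pts=[]
for u in list(range(190,296,7))+list(range(346,460,7)):
    v=np.where(Z[:120,u]>.078)[0].max(); pts.append(onplane(C,u,v,.085))
pts=np.array(pts); l=(pts-o["tcp_pos"])@Rm; print("edge toolframe slope,intercept",np.polyfit(l[:,1],l[:,0],1), "z",np.median(Z[50,180:290]))
c=(Z>.0975)&(Z<.112); 
for v in (4,10,16): 
    u=np.where(c[v])[0]; print(v,u.min(),u.max(),(onplane(C,u.min(),v,.104)-o["tcp_pos"])@Rm,(onplane(C,u.max(),v,.104)-o["tcp_pos"])@Rm)
big=cv2.resize(im[0:80,235:405],None,fx=4.5,fy=4.5,interpolation=cv2.INTER_CUBIC); save("w3c",big)
```

```text
yaw -18.518587718242586
blade z(tool) front/back [array([ 0.1033, -0.0007,  0.1915]), array([ 0.0882, -0.0007,  0.1911]), array([ 0.0708, -0.0007,  0.1916]), array([ 0.0525, -0.0007,  0.1916]), array([ 0.0381, -0.0007,  0.1915])]
22 302 336
26 302 337
40 302 337
100 302 337
165 303 335
blade top row per col [np.int64(0), np.int64(0), np.int64(0), np.int64(1), np.int64(1)]
edge toolframe slope,intercept [0.0130395  0.09591242] z 0.08491884098315555
4 250 391 [ 0.12770705 -0.04167222  0.25395091] [0.12770884 0.04221908 0.2538848 ]
10 251 390 [ 0.12444099 -0.04122002  0.25395357] [0.12444515 0.0417768  0.25388816]
16 251 390 [ 0.12115148 -0.04136427  0.25395672] [0.12115808 0.04193016 0.25389108]
```

View pics/w3c.png

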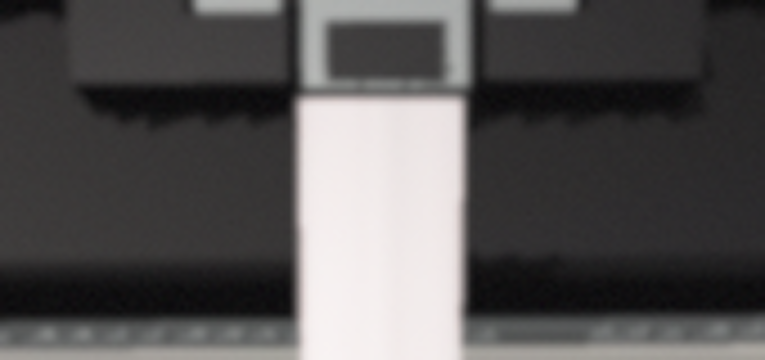

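Call:
drive_tool:
  moves:
    - {"x": -0.003, "y": 0.001, "z": 0.03, "jaw": 0.01, "yaw": 0}
    - {"x": -0.003, "y": 0.001, "z": 0.055, "jaw": 0.01, "yaw": 0}
    - {"x": -0.003, "y": 0.001, "z": 0.07, "jaw": 0.01, "yaw": 0}
    - {"x": -0.003, "y": 0.001, "z": 0.0755, "jaw": 0.01, "yaw": 0}
    - {"x": -0.003, "y": 0.001, "z": 0.0755, "jaw": 0.01, "yaw": 0}
    - {"x": -0.003, "y": 0.001, "z": 0.0755, "jaw": 0.01, "yaw": 0}
    - {"x": -0.003, "y": 0.001, "z": 0.0755, "jaw": 0.01, "yaw": 0}

```text
t: 5.45
tcp_pos: [0.4723, 0.0244, 0.2842]
ee_rot: [-3.1, 0.504, -0.004]
ft_force: [0.5, -0.7, -0.8]
gripper_width: 0.21
finger_force: 40.0
```

Run:
```python
from h import *
o=r.get_obs(); C=cam("wrist",o); im,D=r.grab_frame("wrist"); P=cloud(C,D)
Rm=R.from_rotvec(o["ee_rot"]).as_matrix(); L=(P-o["tcp_pos"])@Rm
print(o["tcp_pos"],o["ft_force"])
g=im.astype(int)
for v in range(0,70,5): print(v,g[v,319],np.round(L[v,319],4),np.round(P[v,319,2],4), np.round(P[v,270,2],4))
```

```text
[0.47234494 0.02439019 0.28424949] [ 0.46739639 -0.70962424 -0.77158999]
0 [41 39 39] [ 0.115  -0.0005  0.1994] 0.0852 0.0848
5 [42 39 40] [ 0.113  -0.0005  0.1995] 0.085 0.0854
10 [41 40 40] [ 0.1112 -0.0005  0.2008] 0.0837 0.0854
15 [40 39 40] [ 0.1089 -0.0005  0.1998] 0.0848 0.0845
20 [86 82 81] [ 0.1064 -0.0005  0.1981] 0.0864 0.0845
25 [239 233 232] [ 0.1033 -0.0005  0.1935] 0.091 0.0846
30 [240 234 233] [ 0.1008 -0.0005  0.1915] 0.093 0.0851
35 [241 235 234] [ 0.0989 -0.0005  0.1924] 0.0921 0.0833
40 [241 235 235] [ 0.0967 -0.0005  0.1917] 0.0928 0.079
45 [243 236 236] [ 0.0948 -0.0005  0.1926] 0.0919 0.0655
50 [244 238 237] [ 0.0925 -0.0005  0.1917] 0.0928 0.0491
55 [244 238 238] [ 0.0903 -0.0005  0.1909] 0.0935 0.0307
60 [245 239 239] [ 0.0882 -0.0005  0.1911] 0.0933 0.0313
65 [245 240 240] [ 0.0861 -0.0005  0.1912] 0.0933 0.0208
```

Call:
drive_tool:
  moves:
    - {"x": 0, "y": 0, "z": 0.0025, "jaw": 0.01, "yaw": 0}
    - {"x": 0.005, "y": 0, "z": 0.0027, "jaw": 0.01, "yaw": 0}
    - {"x": 0.01, "y": 0, "z": 0.0027, "jaw": 0.01, "yaw": 0}
    - {"x": 0.015, "y": 0, "z": 0.0027, "jaw": 0.01, "yaw": 0}
    - {"x": 0.02, "y": 0, "z": 0.0027, "jaw": 0.01, "yaw": 0}
    - {"x": 0.024, "y": 0, "z": 0.0027, "jaw": 0.01, "yaw": 0}
    - {"x": 0.027, "y": 0, "z": 0.0027, "jaw": 0.01, "yaw": 0}
    - {"x": 0.027, "y": 0, "z": 0.0027, "jaw": 0.01, "yaw": 0}
    - {"x": 0.027, "y": 0, "z": 0.0027, "jaw": 0.01, "yaw": 0}

```text
t: 6.4
tcp_pos: [0.4975, 0.0155, 0.2801]
ee_rot: [-3.101, 0.506, 0.001]
ft_force: [-1.2, -0.6, 0.2]
gripper_width: 0.207
finger_force: 40.0
```

Run:
```python
from h import *
o=r.get_obs(); im,D=r.grab_frame("wrist"); save("w4",im); print(o["tcp_pos"],o["ft_force"])
```

```text
[0.49746555 0.01554639 0.28007777] [-1.19912481 -0.57798732  0.15079712]
```

View pics/w4.png

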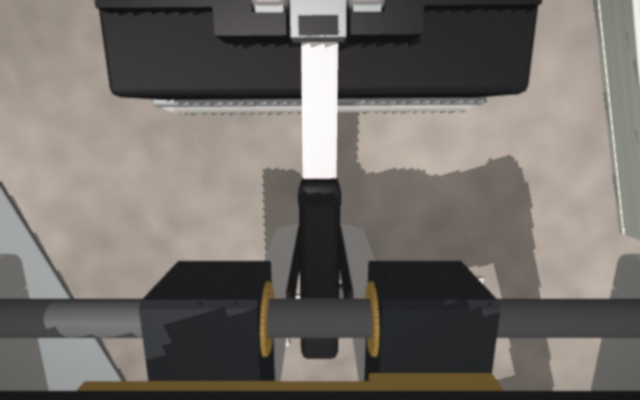

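Blade is centred under the lip (lip front edge at v≈42, blade at u≈302 to 337). Now pry over the front edge: handle down along an arc.

Call:
drive_tool:
  moves:
    - {"x": 0, "y": 0, "z": 0.004, "jaw": 0.01, "yaw": 0}
    - {"x": 0.0005, "y": 0, "z": 0.008, "jaw": 0.01, "yaw": 0}
    - {"x": 0.001, "y": 0, "z": 0.011, "jaw": 0.01, "yaw": 0}
    - {"x": 0.0015, "y": 0, "z": 0.014, "jaw": 0.01, "yaw": 0}
    - {"x": 0.002, "y": 0, "z": 0.017, "jaw": 0.01, "yaw": 0}
    - {"x": 0.002, "y": 0, "z": 0.017, "jaw": 0.01, "yaw": 0}

```text
t: 7.05
tcp_pos: [0.4991, 0.0151, 0.2632]
ee_rot: [-3.1, 0.505, 0.002]
ft_force: [-4.0, 2.0, 4.4]
gripper_width: 0.207
finger_force: 40.0
```

```bash
cat > lip.py <<'E'
from h import *
o=r.get_obs(); C=cam("wrist",o); im,D=r.grab_frame("wrist"); P=cloud(C,D)
Rm=R.from_rotvec(o["ee_rot"]).as_matrix(); L=(P-o["tcp_pos"])@Rm
print(o["tcp_pos"],o["ft_force"],o["finger_force"])
for v in list(range(0,60,4))+list(range(60,181,30)): print(v,im[v,320],im[v,295],"x",np.round(L[v,320,0],4),"z",np.round(P[v,320,2],4),"side z",np.round(P[v,295,2],4))
E
python3 lip.py
```

```text
[0.4990694  0.01510021 0.26321273] [-3.99299357  1.95428325  4.44054166] 40.001689195632935
0 [203 205 203] [208 209 207] x 0.1037 z 0.1053 side z 0.1057
4 [203 205 204] [208 210 209] x 0.1021 z 0.1066 side z 0.1059
8 [88 87 87] [176 178 175] x 0.101 z 0.1061 side z 0.1048
12 [75 73 72] [174 175 173] x 0.0996 z 0.1065 side z 0.1041
16 [76 73 74] [179 181 179] x 0.0986 z 0.1054 side z 0.1057
20 [76 74 74] [180 181 180] x 0.0972 z 0.1057 side z 0.1067
24 [79 76 77] [182 184 182] x 0.0959 z 0.1056 side z 0.1046
28 [85 83 83] [191 191 190] x 0.0948 z 0.1047 side z 0.1061
32 [124 125 125] [140 141 140] x 0.0937 z 0.1038 side z 0.1046
36 [77 76 77] [69 70 72] x 0.0936 z 0.0968 side z 0.0975
40 [242 236 235] [33 32 34] x 0.0931 z 0.0916 side z 0.0849
44 [246 240 239] [46 46 46] x 0.0916 z 0.092 side z 0.0855
48 [246 240 239] [50 48 50] x 0.0903 z 0.0911 side z 0.0853
52 [245 239 238] [50 48 50] x 0.0888 z 0.0906 side z 0.0842
56 [245 239 238] [49 47 49] x 0.0873 z 0.091 side z 0.0843
60 [245 239 238] [50 48 50] x 0.086 z 0.0891 side z 0.0841
90 [242 236 235] [43 40 42] x 0.0744 z 0.0884 side z 0.085
120 [240 233 232] [176 165 155] x 0.0621 z 0.0849 side z -0.0001
150 [238 230 229] [177 165 155] x 0.0489 z 0.0823 side z -0.0011
180 [237 229 228] [105  99  94] x 0.0347 z 0.0796 side z 0.0009
```

Call:
drive_tool:
  moves:
    - {"x": 0.0005, "y": 0, "z": 0.003, "jaw": 0.01, "yaw": 0}
    - {"x": 0.001, "y": 0, "z": 0.006, "jaw": 0.01, "yaw": 0}
    - {"x": 0.0015, "y": 0, "z": 0.009, "jaw": 0.01, "yaw": 0}
    - {"x": 0.0025, "y": 0, "z": 0.012, "jaw": 0.01, "yaw": 0}
    - {"x": 0.0035, "y": 0, "z": 0.015, "jaw": 0.01, "yaw": 0}
    - {"x": 0.0045, "y": 0, "z": 0.018, "jaw": 0.01, "yaw": 0}
    - {"x": 0.0045, "y": 0, "z": 0.018, "jaw": 0.01, "yaw": 0}
    - {"x": 0.0045, "y": 0, "z": 0.018, "jaw": 0.01, "yaw": 0}

```text
t: 7.9
tcp_pos: [0.5037, 0.0135, 0.2453]
ee_rot: [-3.1, 0.505, -0.001]
ft_force: [-2.6, 1.4, 2.8]
gripper_width: 0.206
finger_force: 40.0
```

```bash
python3 lip.py
```

```text
[0.50368174 0.01353661 0.24528363] [-2.63477651  1.3657038   2.77746222] 40.0014853477478
0 [59 58 59] [63 61 62] x 0.0965 z 0.114 side z 0.1136
4 [60 59 60] [60 59 60] x 0.0958 z 0.1128 side z 0.1129
8 [63 61 62] [65 63 65] x 0.0949 z 0.1124 side z 0.1126
12 [63 61 62] [67 65 66] x 0.0936 z 0.1135 side z 0.1133
16 [66 64 65] [68 66 66] x 0.0928 z 0.1121 side z 0.1118
20 [65 63 65] [69 67 67] x 0.0915 z 0.1133 side z 0.1121
24 [89 88 89] [89 88 89] x 0.0902 z 0.1142 side z 0.1141
28 [112 114 114] [124 126 124] x 0.0896 z 0.112 side z 0.1127
32 [74 74 74] [76 76 77] x 0.0894 z 0.1079 side z 0.1076
36 [77 78 78] [78 79 78] x 0.0893 z 0.1022 side z 0.1035
40 [220 212 210] [122 116 115] x 0.0889 z 0.0978 side z 0.0851
44 [227 220 219] [157 149 148] x 0.0877 z 0.0973 side z 0.0856
48 [228 221 220] [157 148 148] x 0.0864 z 0.0977 side z 0.0849
52 [228 220 220] [137 131 130] x 0.0853 z 0.0968 side z 0.0844
56 [229 221 220] [127 121 121] x 0.0843 z 0.0951 side z 0.0855
60 [229 221 220] [120 114 114] x 0.0828 z 0.0964 side z 0.0846
90 [230 223 222] [64 62 63] x 0.0733 z 0.0911 side z 0.0859
120 [232 224 223] [202 198 191] x 0.0626 z 0.0855 side z 0.0186
150 [233 226 225] [191 179 169] x 0.0507 z 0.0811 side z 0.0006
180 [233 226 226] [176 163 155] x 0.0371 z 0.0743 side z -0.0002
```

Call:
drive_tool:
  moves:
    - {"x": 0.001, "y": 0, "z": 0.003, "jaw": 0.01, "yaw": 0}
    - {"x": 0.0025, "y": 0, "z": 0.006, "jaw": 0.01, "yaw": 0}
    - {"x": 0.0035, "y": 0, "z": 0.009, "jaw": 0.01, "yaw": 0}
    - {"x": 0.005, "y": 0, "z": 0.012, "jaw": 0.01, "yaw": 0}
    - {"x": 0.005, "y": 0, "z": 0.012, "jaw": 0.01, "yaw": 0}
    - {"x": 0.005, "y": 0, "z": 0.012, "jaw": 0.01, "yaw": 0}

```text
t: 8.55
tcp_pos: [0.5086, 0.0119, 0.2338]
ee_rot: [-3.1, 0.505, -0.002]
ft_force: [-3.9, 1.3, 5.7]
gripper_width: 0.21
finger_force: 40.0
```

```bash
python3 lip.py
```

```text
[0.50859797 0.01189464 0.23379133] [-3.92147322  1.34848695  5.70431294] 40.002434849739075
0 [55 54 55] [55 55 56] x 0.0926 z 0.1171 side z 0.1169
4 [57 54 55] [57 55 56] x 0.0916 z 0.1174 side z 0.1164
8 [56 55 56] [59 56 56] x 0.0905 z 0.1182 side z 0.1171
12 [56 55 58] [59 58 59] x 0.0898 z 0.1173 side z 0.1177
16 [61 58 59] [61 58 61] x 0.0887 z 0.1183 side z 0.1177
20 [61 58 59] [63 60 61] x 0.0878 z 0.1184 side z 0.1173
24 [61 59 61] [63 61 62] x 0.0867 z 0.1193 side z 0.1176
28 [84 83 84] [74 73 74] x 0.0859 z 0.1185 side z 0.1194
32 [138 140 139] [154 156 155] x 0.0853 z 0.1171 side z 0.1174
36 [82 85 84] [83 86 85] x 0.0848 z 0.1146 side z 0.1148
40 [83 85 85] [84 86 85] x 0.0844 z 0.1113 side z 0.1114
44 [92 93 93] [90 91 91] x 0.0841 z 0.1077 side z 0.1065
48 [225 217 216] [221 211 210] x 0.0835 z 0.1045 side z 0.1034
52 [228 220 220] [225 215 215] x 0.0827 z 0.1027 side z 0.1028
56 [228 220 220] [225 217 215] x 0.0817 z 0.1024 side z 0.1021
60 [228 221 220] [225 217 216] x 0.0807 z 0.1017 side z 0.1014
90 [229 221 220] [211 200 200] x 0.0724 z 0.0972 side z 0.0964
120 [231 223 222] [120 114 114] x 0.063 z 0.0894 side z 0.0828
150 [231 224 223] [202 189 177] x 0.052 z 0.0814 side z 0.0006
180 [232 224 224] [188 177 167] x 0.039 z 0.0726 side z 0.0006
```

Call:
drive_tool:
  moves:
    - {"x": -0.004, "y": 0, "z": 0, "jaw": 0.01, "yaw": 0}
    - {"x": -0.008, "y": 0, "z": -0.001, "jaw": 0.01, "yaw": 0}
    - {"x": -0.014, "y": 0, "z": -0.003, "jaw": 0.01, "yaw": 0}
    - {"x": -0.018, "y": 0, "z": -0.01, "jaw": 0.01, "yaw": 0}
    - {"x": -0.022, "y": 0, "z": -0.03, "jaw": 0.01, "yaw": 0}
    - {"x": -0.025, "y": 0, "z": -0.06, "jaw": 0.01, "yaw": 0}
    - {"x": -0.025, "y": 0, "z": -0.1, "jaw": 0.01, "yaw": 0}
    - {"x": -0.025, "y": 0, "z": -0.13, "jaw": 0.01, "yaw": 0}
    - {"x": -0.025, "y": 0, "z": -0.13, "jaw": 0.01, "yaw": 0}
    - {"x": -0.025, "y": 0, "z": -0.13, "jaw": 0.01, "yaw": 0}

```text
t: 9.6
tcp_pos: [0.4844, 0.0199, 0.3634]
ee_rot: [-3.101, 0.505, -0.002]
ft_force: [-0.2, -0.8, -1.4]
gripper_width: 0.211
finger_force: 40.0
```

Run:
```python
from h import *
o=r.get_obs(); C=cam("wrist",o); im,D=r.grab_frame("wrist"); save("w5",im); np.savez("w5",im=im,D=D,tp=o["tcp_pos"],rv=o["ee_rot"])
P=cloud(C,D); Rm=R.from_rotvec(o["ee_rot"]).as_matrix(); L=(P-o["tcp_pos"])@Rm
print(o["tcp_pos"],o["ft_force"])
for v in range(0,320,16): print(v,im[v,320],np.round(L[v,320],4),"z",np.round(P[v,320,2],4))
```

```text
[0.48437871 0.01990378 0.36340416] [-0.17318757 -0.78002499 -1.38813419]
0 [150 153 151] [ 0.1279 -0.      0.2466] z 0.1169
16 [151 153 152] [ 0.1194 -0.      0.2466] z 0.1169
32 [93 94 94] [0.1109 0.     0.2467] z 0.1168
48 [180 171 170] [ 8.380e-02 -1.000e-04  1.309e-01] z 0.2326
64 [182 173 172] [ 7.970e-02 -1.000e-04  1.336e-01] z 0.2299
80 [184 175 173] [ 7.530e-02 -1.000e-04  1.363e-01] z 0.2272
96 [185 175 174] [ 7.070e-02 -1.000e-04  1.396e-01] z 0.2238
112 [185 176 174] [ 0.0657 -0.      0.1442] z 0.2193
128 [186 176 175] [ 0.0602 -0.      0.1475] z 0.216
144 [187 177 176] [ 0.0543 -0.      0.1507] z 0.2128
160 [188 179 178] [ 0.048  -0.      0.1548] z 0.2086
176 [189 178 177] [ 0.0408 -0.      0.1606] z 0.2028
192 [189 179 178] [0.0329 0.     0.1663] z 0.1971
208 [19 18 18] [0.026  0.     0.1662] z 0.1972
224 [29 27 29] [0.0205 0.     0.1613] z 0.2021
240 [22 20 21] [0.0116 0.     0.1665] z 0.1969
256 [21 21 20] [3.000e-04 1.000e-04 1.756e-01] z 0.1878
272 [22 21 21] [-1.170e-02  1.000e-04  1.839e-01] z 0.1794
288 [21 20 21] [-2.52e-02  1.00e-04  1.93e-01] z 0.1704
304 [49 51 50] [ 0.0268 -0.0001  0.0877] z 0.2757
```

View pics/w5.png

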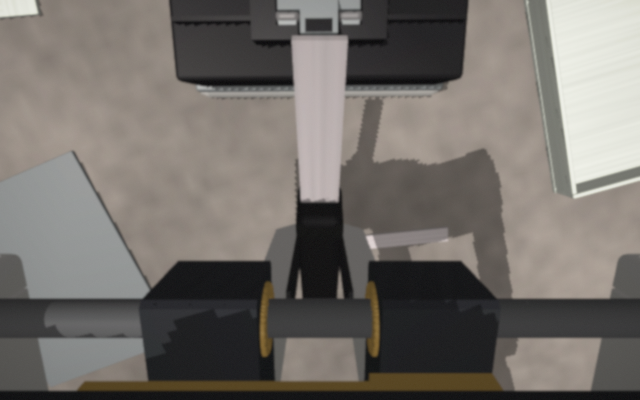

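The cover's lip stays up (z ≈ 0.117 at (320,32)), clear of the snaps. The tool is held tilted about 0.62 rad; I take it back to the mat.

Call:
drive_tool:
  moves:
    - {"x": -0.015, "y": -0.025, "z": 0, "jaw": 0.01, "yaw": -0.1}
    - {"x": -0.035, "y": -0.065, "z": 0, "jaw": 0.01, "yaw": -0.22}
    - {"x": -0.057, "y": -0.105, "z": 0, "jaw": 0.01, "yaw": -0.34}
    - {"x": -0.08, "y": -0.145, "z": 0, "jaw": 0.01, "yaw": -0.46}
    - {"x": -0.1, "y": -0.185, "z": 0, "jaw": 0.01, "yaw": -0.58}
    - {"x": -0.12, "y": -0.222, "z": 0.01, "jaw": 0.01, "yaw": -0.7}
    - {"x": -0.1267, "y": -0.2345, "z": 0.04, "jaw": 0.01, "yaw": -0.756}
    - {"x": -0.1267, "y": -0.2345, "z": 0.075, "jaw": 0.01, "yaw": -0.756}
    - {"x": -0.1267, "y": -0.2345, "z": 0.0934, "jaw": 0.01, "yaw": -0.756}
    - {"x": -0.1267, "y": -0.2345, "z": 0.0934, "jaw": 0.01, "yaw": -0.756}

```text
t: 10.65
tcp_pos: [0.4368, 0.2817, 0.2633]
ee_rot: [3.065, 0.675, -0.02]
ft_force: [0.1, 0.0, -0.9]
gripper_width: 0.21
finger_force: 40.0
```

```bash
python3 -c "
from h import *
togo(.4386,.2825,.243,np.radians(24.8)); togo(.455,.29,.2095,np.radians(24.8))"
```

```text
shift [0.0022 0.     0.0203] yaw 0.0006 Rz [-0.0116 -0.0058 -0.9999] t 10.65
shift [0.0207 0.0001 0.0536] yaw 0.0006 Rz [-0.0116 -0.0058 -0.9999] t 10.65
```

Call:
drive_tool:
  moves:
    - {"x": 0, "y": 0, "z": 0.015, "jaw": 0.01, "yaw": 0}
    - {"x": 0, "y": 0, "z": 0.026, "jaw": 0.01, "yaw": 0}
    - {"x": 0.003, "y": 0, "z": 0.031, "jaw": 0.01, "yaw": 0}
    - {"x": 0.006, "y": 0, "z": 0.036, "jaw": 0.01, "yaw": 0}
    - {"x": 0.009, "y": 0, "z": 0.041, "jaw": 0.01, "yaw": 0}
    - {"x": 0.012, "y": 0, "z": 0.046, "jaw": 0.01, "yaw": 0}
    - {"x": 0.015, "y": 0, "z": 0.05, "jaw": 0.01, "yaw": 0}
    - {"x": 0.017, "y": 0, "z": 0.054, "jaw": 0.01, "yaw": 0}
    - {"x": 0.018, "y": 0, "z": 0.054, "jaw": 0.01, "yaw": 0}
    - {"x": 0.018, "y": 0, "z": 0.054, "jaw": 0.01, "yaw": 0}

```text
t: 11.65
tcp_pos: [0.4563, 0.2902, 0.218]
ee_rot: [-3.068, -0.674, -0.005]
ft_force: [-0.2, 0.0, 4.8]
gripper_width: 0.209
finger_force: 40.0
```

```bash
cat > tilt.py <<'E'
from h import *
o=r.get_obs(); C=cam("wrist",o); im,D=r.grab_frame("wrist"); P=cloud(C,D)
Rm=R.from_rotvec(o["ee_rot"]).as_matrix(); L=(P-o["tcp_pos"])@Rm
print(o["t"],o["tcp_pos"],o["ft_force"])
for v in range(0,290,16): print(v,im[v,320],np.round(L[v,320],4),"z",np.round(P[v,320,2],4))
E
python3 tilt.py
```

```text
11.65 [0.45633004 0.29024969 0.21799582] [-1.64236662e-01  2.76177043e-03  4.78390102e+00]
0 [144 146 144] [ 0.1193 -0.0005  0.2131] z 0.0052
16 [145 147 146] [ 0.1123 -0.0004  0.2139] z 0.0044
32 [185 175 174] [ 0.0943 -0.0005  0.1605] z 0.0577
48 [184 174 173] [ 0.089  -0.0005  0.1614] z 0.0568
64 [185 174 173] [ 0.0834 -0.0005  0.1613] z 0.057
80 [184 174 173] [ 0.0778 -0.0005  0.162 ] z 0.0563
96 [183 173 173] [ 0.072  -0.0005  0.1639] z 0.0543
112 [183 174 173] [ 0.066  -0.0005  0.1666] z 0.0516
128 [184 174 173] [ 0.0596 -0.0004  0.1686] z 0.0496
144 [184 174 173] [ 0.053  -0.0004  0.1704] z 0.0477
160 [185 174 174] [ 0.0462 -0.0004  0.1713] z 0.0468
176 [185 176 174] [ 0.0388 -0.0004  0.1742] z 0.0439
192 [186 175 174] [ 0.0315 -0.0004  0.1748] z 0.0433
208 [23 21 23] [ 0.0255 -0.0004  0.1698] z 0.0483
224 [27 27 26] [ 0.019  -0.0004  0.1673] z 0.0508
240 [19 17 19] [ 0.0108 -0.0004  0.17  ] z 0.0481
256 [19 19 20] [ 0.0023 -0.0004  0.1721] z 0.0459
272 [19 19 18] [-0.0071 -0.0004  0.1752] z 0.0428
288 [18 18 19] [-0.0164 -0.0004  0.1773] z 0.0407
```

Call:
drive_tool:
  moves:
    - {"x": 0.001, "y": 0, "z": 0.004, "jaw": 0.01, "yaw": 0}
    - {"x": 0.002, "y": 0, "z": 0.007, "jaw": 0.01, "yaw": 0}
    - {"x": 0.002, "y": 0, "z": 0.009, "jaw": 0.01, "yaw": 0}
    - {"x": 0.002, "y": 0, "z": 0.0095, "jaw": 0.01, "yaw": 0}
    - {"x": 0.002, "y": 0, "z": 0.0095, "jaw": 0.01, "yaw": 0}

```text
t: 12.2
tcp_pos: [0.4592, 0.2916, 0.2099]
ee_rot: [-3.067, -0.674, -0.012]
ft_force: [2.0, 1.4, 7.1]
gripper_width: 0.209
finger_force: 40.0
```

```bash
python3 tilt.py | sed -n '1p;4p;8p;12p;14,20p'
```

```text
12.2 [0.45916142 0.29155051 0.209865  ] [1.95926304 1.35275657 7.14227186]
32 [215 204 202] [ 0.0962 -0.0005  0.1698] z 0.0408
96 [202 191 190] [ 0.0724 -0.0005  0.1728] z 0.0377
160 [192 182 181] [ 0.0453 -0.0004  0.1775] z 0.0328
192 [191 181 180] [ 0.0305 -0.0004  0.1789] z 0.0312
208 [25 25 25] [ 0.0254 -0.0004  0.1703] z 0.0398
224 [30 30 29] [ 0.0184 -0.0004  0.1692] z 0.0409
240 [20 19 21] [ 0.0106 -0.0004  0.1704] z 0.0395
256 [21 19 21] [ 0.0026 -0.0004  0.1713] z 0.0386
272 [20 19 19] [-0.0065 -0.0004  0.1741] z 0.0358
288 [16 17 19] [-0.0146 -0.0004  0.1739] z 0.0358
```

Call:
drive_tool:
  moves:
    - {"x": 0.001, "y": 0, "z": 0.002, "jaw": 0.01, "yaw": 0}
    - {"x": 0.001, "y": 0, "z": 0.003, "jaw": 0.01, "yaw": 0}
    - {"x": 0.001, "y": 0, "z": 0.003, "jaw": 0.022, "yaw": 0}
    - {"x": 0.001, "y": 0, "z": 0.003, "jaw": 0.03, "yaw": 0}
    - {"x": 0.001, "y": 0, "z": 0.003, "jaw": 0.045, "yaw": 0}
    - {"x": 0.001, "y": 0, "z": 0.003, "jaw": 0.06, "yaw": 0}
    - {"x": 0.001, "y": 0, "z": 0.003, "jaw": 0.07, "yaw": 0}
    - {"x": 0.001, "y": 0, "z": -0.02, "jaw": 0.07, "yaw": 0}
    - {"x": 0.001, "y": 0, "z": -0.06, "jaw": 0.07, "yaw": 0}
    - {"x": 0.001, "y": 0, "z": -0.1, "jaw": 0.07, "yaw": 0}
    - {"x": 0.001, "y": 0, "z": -0.15, "jaw": 0.07, "yaw": 0}
    - {"x": 0.001, "y": 0, "z": -0.15, "jaw": 0.07, "yaw": 0}

```text
t: 13.45
tcp_pos: [0.4592, 0.2917, 0.3647]
ee_rot: [-3.065, -0.674, -0.023]
ft_force: [0.8, -0.5, 0.6]
gripper_width: 0.742
finger_force: 0.0
```

Run:
```python
from h import *
o=r.get_obs(); C=cam("wrist",o); im,D=r.grab_frame("wrist"); P=cloud(C,D)
print(o["tcp_pos"])
for v in range(60,260,16): print(v,im[v,320],np.round(P[v,320],4))
Rm=np.radians(-18.5)
# hover over the cover, camera looking at it: cover_grip at lamp (-20,0)
p=np.array([.651,-.035])+(-.045)*np.array([np.cos(Rm),np.sin(Rm)])
togo(p[0],p[1],.40,Rm)
```

```text
[0.45921739 0.29173124 0.3647192 ]
60 [154 156 154] [0.5649 0.3409 0.0032]
76 [214 205 204] [0.551  0.3344 0.0179]
92 [226 219 218] [0.5388 0.3288 0.0179]
108 [224 217 215] [0.5264 0.323  0.0177]
124 [222 212 212] [0.5137 0.3172 0.018 ]
140 [219 208 208] [0.5008 0.3112 0.0186]
156 [104  98  98] [0.4883 0.3054 0.0245]
172 [45 44 45] [0.4755 0.2995 0.0266]
188 [41 41 41] [0.4623 0.2934 0.0276]
204 [38 37 38] [0.4489 0.2872 0.0281]
220 [21 20 22] [0.4349 0.2807 0.0271]
236 [20 18 20] [0.4213 0.2744 0.0287]
252 [18 17 20] [0.4062 0.2674 0.0264]
shift [ 0.0053  0.3462 -0.0391] yaw 0.7557 Rz [ 0.0082  0.0037 -1.    ] t 13.5
```

Tool lies flat on the mat (blade top 18 mm, handle top 27 mm). Now to the cover.

Call:
drive_tool:
  moves:
    - {"x": 0, "y": 0.025, "z": -0.02, "jaw": 0.075, "yaw": 0.07}
    - {"x": 0, "y": 0.07, "z": -0.04, "jaw": 0.075, "yaw": 0.17}
    - {"x": 0, "y": 0.115, "z": -0.04, "jaw": 0.075, "yaw": 0.27}
    - {"x": 0, "y": 0.16, "z": -0.04, "jaw": 0.075, "yaw": 0.37}
    - {"x": 0, "y": 0.205, "z": -0.04, "jaw": 0.075, "yaw": 0.47}
    - {"x": 0, "y": 0.25, "z": -0.04, "jaw": 0.075, "yaw": 0.57}
    - {"x": 0.003, "y": 0.295, "z": -0.04, "jaw": 0.075, "yaw": 0.67}
    - {"x": 0.005, "y": 0.33, "z": -0.04, "jaw": 0.075, "yaw": 0.74}
    - {"x": 0.0053, "y": 0.346, "z": -0.04, "jaw": 0.075, "yaw": 0.7557}
    - {"x": 0.0053, "y": 0.346, "z": -0.04, "jaw": 0.075, "yaw": 0.7557}
    - {"x": 0.0053, "y": 0.346, "z": -0.04, "jaw": 0.075, "yaw": 0.7557}

```text
t: 14.6
tcp_pos: [0.6077, -0.0198, 0.3952]
ee_rot: [-3.1, 0.502, 0.004]
ft_force: [0.1, -0.2, 0.4]
gripper_width: 0.797
finger_force: 0.0
```

Run:
```python
from h import *
o=r.get_obs(); C=cam("wrist",o); im,D=r.grab_frame("wrist"); save("w6",im); P=cloud(C,D)
np.savez("w6",im=im,D=D,tp=o["tcp_pos"],rv=o["ee_rot"])
Rm=R.from_rotvec(o["ee_rot"]).as_matrix(); L=(P-o["tcp_pos"])@Rm
print(o["tcp_pos"],np.degrees(np.arctan2(Rm[1,0],Rm[0,0])))
for v in range(20,290,14): 
    u=np.where((im[v].min(1)>85)&(P[v,:,2]>.09))[0]; u=u[(u>200)&(u<440)]
    print(v,im[v,320],np.round(L[v,320],4),"z",np.round(P[v,320,2],4),(u.min(),u.max(),np.round(L[v,u.min(),1],4),np.round(L[v,u.max(),1],4)) if len(u) else "")
```

```text
[ 0.60767921 -0.01977378  0.39515036] -18.410768989004275
20 [150 141 132] [1.506e-01 1.000e-04 3.946e-01] z 0.0002 
34 [51 49 50] [0.1216 0.     0.3087] z 0.0862 (np.int64(209), np.int64(438), np.float64(-0.0801), np.float64(0.0842))
48 [70 67 68] [0.109  0.     0.2906] z 0.1043 (np.int64(207), np.int64(436), np.float64(-0.0822), np.float64(0.0829))
62 [72 70 70] [9.980e-02 1.000e-04 2.916e-01] z 0.1033 (np.int64(217), np.int64(234), np.float64(-0.0754), np.float64(-0.0633))
76 [173 176 175] [9.00e-02 1.00e-04 2.89e-01] z 0.1059 (np.int64(285), np.int64(355), np.float64(-0.0262), np.float64(0.0252))
90 [179 181 179] [8.040e-02 1.000e-04 2.884e-01] z 0.1066 (np.int64(285), np.int64(355), np.float64(-0.0262), np.float64(0.0252))
104 [184 185 183] [7.060e-02 1.000e-04 2.873e-01] z 0.1077 (np.int64(285), np.int64(355), np.float64(-0.0261), np.float64(0.0253))
118 [186 189 187] [6.070e-02 1.000e-04 2.863e-01] z 0.1087 (np.int64(285), np.int64(355), np.float64(-0.0261), np.float64(0.0269))
132 [190 192 190] [5.080e-02 1.000e-04 2.844e-01] z 0.1107 (np.int64(285), np.int64(355), np.float64
[... 761 characters left out ...]
), np.int64(334), np.float64(-0.0096), np.float64(0.0106))
230 [23 22 24] [-3.310e-02  2.000e-04  3.105e-01] z 0.0847 (np.int64(221), np.int64(417), np.float64(-0.0487), np.float64(0.0476))
244 [148 138 131] [-7.850e-02  3.000e-04  3.953e-01] z 0.0001 (np.int64(208), np.int64(431), np.float64(-0.0492), np.float64(0.0493))
258 [148 139 130] [-0.095   0.0004  0.3948] z 0.0006 (np.int64(201), np.int64(439), np.float64(-0.0477), np.float64(0.0475))
272 [143 135 126] [-0.1127  0.0004  0.3963] z -0.0008 (np.int64(201), np.int64(439), np.float64(-0.0436), np.float64(0.0433))
286 [147 138 128] [-0.1295  0.0004  0.3951] z 0.0004 (np.int64(201), np.int64(439), np.float64(-0.0397), np.float64(-0.0002))
```

View pics/w6.png

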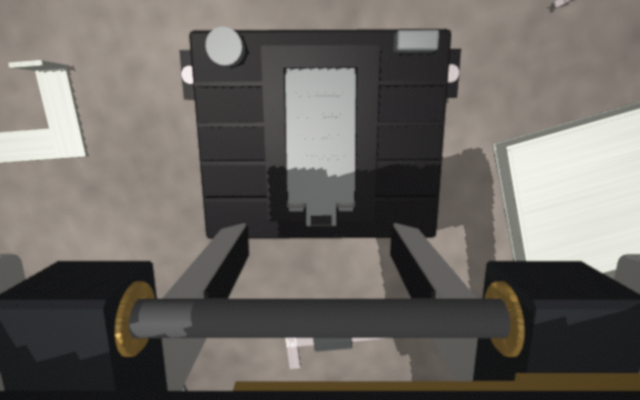

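The cover shows at u 285 to 355, back edge v≈68, lip v≈224, tilted front up, and centred between the fingers. I descend to pinch 20 mm ahead of the grasp axis.

Call:
drive_tool:
  moves:
    - {"x": 0.01, "y": 0.0003, "z": 0.03, "jaw": 0.07, "yaw": 0}
    - {"x": 0.02, "y": 0.0003, "z": 0.06, "jaw": 0.07, "yaw": 0}
    - {"x": 0.02, "y": 0.0003, "z": 0.078, "jaw": 0.07, "yaw": 0}
    - {"x": 0.02, "y": 0.0003, "z": 0.084, "jaw": 0.07, "yaw": 0}
    - {"x": 0.02, "y": 0.0003, "z": 0.087, "jaw": 0.07, "yaw": 0}
    - {"x": 0.02, "y": 0.0003, "z": 0.087, "jaw": 0.07, "yaw": 0}
    - {"x": 0.02, "y": 0.0003, "z": 0.087, "jaw": 0.07, "yaw": 0}

```text
t: 15.35
tcp_pos: [0.627, -0.0268, 0.3112]
ee_rot: [-3.101, 0.504, -0.005]
ft_force: [-0.4, 0.1, 0.2]
gripper_width: 0.744
finger_force: 0.0
```

Run:
```python
from h import *
o=r.get_obs(); print(o["tcp_pos"],o["ft_force"],o["tcp_pos"][2]-.199)
```

```text
[ 0.62701247 -0.02682946  0.31122514] [-0.36863611  0.11798681  0.24427772] 0.11222514096603992
```

Call:
drive_tool:
  moves:
    - {"x": 0, "y": 0, "z": 0.002, "jaw": 0.07, "yaw": 0}
    - {"x": 0, "y": 0, "z": 0.0035, "jaw": 0.07, "yaw": 0}
    - {"x": 0, "y": 0, "z": 0.0035, "jaw": 0.07, "yaw": 0}
    - {"x": 0, "y": 0, "z": 0.0035, "jaw": 0.07, "yaw": 0}

```text
t: 15.75
tcp_pos: [0.6269, -0.0274, 0.3058]
ee_rot: [-3.101, 0.505, -0.0]
ft_force: [0.2, -0.3, 0.3]
gripper_width: 0.743
finger_force: 0.0
```

Call:
drive_tool:
  moves:
    - {"x": 0, "y": 0, "z": 0, "jaw": 0.06, "yaw": 0}
    - {"x": 0, "y": 0, "z": 0, "jaw": 0.045, "yaw": 0}
    - {"x": 0, "y": 0, "z": 0, "jaw": 0.04, "yaw": 0}
    - {"x": 0, "y": 0, "z": 0, "jaw": 0.04, "yaw": 0}
    - {"x": 0, "y": 0, "z": 0, "jaw": 0.04, "yaw": 0}
    - {"x": 0, "y": 0, "z": 0, "jaw": 0.04, "yaw": 0}
  newtons: 25

```text
t: 16.35
tcp_pos: [0.6269, -0.0273, 0.3058]
ee_rot: [-3.101, 0.505, -0.0]
ft_force: [-0.2, 0.0, 0.3]
gripper_width: 0.53
finger_force: 25.0
```

Call:
drive_tool:
  moves:
    - {"x": 0, "y": 0, "z": -0.005, "jaw": 0.04, "yaw": 0}
    - {"x": 0, "y": 0, "z": -0.015, "jaw": 0.04, "yaw": 0}
    - {"x": 0, "y": 0, "z": -0.03, "jaw": 0.04, "yaw": 0}
    - {"x": 0, "y": 0, "z": -0.05, "jaw": 0.04, "yaw": 0}
    - {"x": 0, "y": 0, "z": -0.075, "jaw": 0.04, "yaw": 0}
    - {"x": 0, "y": 0, "z": -0.1, "jaw": 0.04, "yaw": 0}
    - {"x": 0, "y": 0, "z": -0.1, "jaw": 0.04, "yaw": 0}
    - {"x": 0, "y": 0, "z": -0.1, "jaw": 0.04, "yaw": 0}

```text
t: 17.15
tcp_pos: [0.6268, -0.0273, 0.407]
ee_rot: [-3.101, 0.505, -0.004]
ft_force: [0.2, 0.7, -1.2]
gripper_width: 0.527
finger_force: 25.0
```

Run:
```python
from h import *
o=r.get_obs(); C=cam("wrist",o); im,D=r.grab_frame("wrist"); save("w7",im); P=cloud(C,D)
Rm=R.from_rotvec(o["ee_rot"]).as_matrix(); L=(P-o["tcp_pos"])@Rm
print(o["tcp_pos"],o["gripper_width"])
for v in range(20,290,14): print(v,im[v,320],np.round(L[v,320],4))
togo(.4887-.035,-.2861,.36,0)
togo(.4887,-.2861,.36,np.radians(-91.2))
```

```text
[ 0.62682498 -0.02725861  0.40701712] 0.5273556878888039
20 [142 133 125] [1.533e-01 1.000e-04 4.062e-01]
34 [144 134 127] [1.404e-01 1.000e-04 4.066e-01]
48 [153 144 135] [1.276e-01 1.000e-04 4.080e-01]
62 [113 105 100] [1.04e-01 1.00e-04 3.26e-01]
76 [58 56 58] [9.30e-02 1.00e-04 3.23e-01]
90 [77 75 75] [8.120e-02 1.000e-04 3.036e-01]
104 [182 183 182] [0.0692 0.     0.2007]
118 [185 187 185] [0.0625 0.     0.1997]
132 [188 191 188] [0.0559 0.     0.1968]
146 [192 194 191] [0.0491 0.     0.1978]
160 [191 193 190] [0.0422 0.     0.1973]
174 [193 195 193] [0.0354 0.     0.1956]
188 [193 195 192] [0.0283 0.     0.1957]
202 [104 107 106] [2.140e-02 1.000e-04 1.944e-01]
216 [104 105 105] [1.410e-02 1.000e-04 1.943e-01]
230 [103 105 104] [7.10e-03 1.00e-04 1.93e-01]
244 [102 104 103] [-2.000e-04  1.000e-04  1.924e-01]
258 [101 103 102] [-7.200e-03  1.000e-04  1.908e-01]
272 [ 98  99 100] [-1.51e-02  1.00e-04  1.91e-01]
286 [97 98 98] [-2.210e-02  1.000e-04  1.893e-01]
shift [-0.0819  0.3004  0.0453] yaw -0.3229 Rz [-6.e-04  2.e-04 -1.e+00] t 17.2
shift [-0.0487  0.2893  0.0453] yaw 1.2688 Rz [-6.e-04  2.e-04 -1.e+00] t 17.2
```

View pics/w7.png

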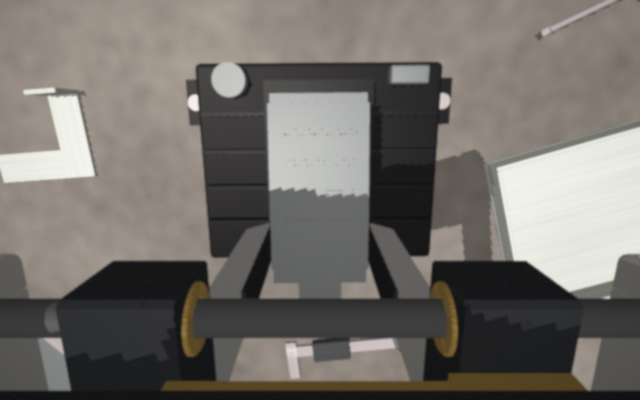

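Cover held level-ish at u 268 to 370, 50 mm wide, tilted about 0.11 rad. Now to the tray.

Call:
drive_tool:
  moves:
    - {"x": -0.005, "y": 0.02, "z": 0, "jaw": 0.04, "yaw": -0.03}
    - {"x": -0.014, "y": 0.06, "z": 0, "jaw": 0.04, "yaw": -0.08}
    - {"x": -0.024, "y": 0.105, "z": 0, "jaw": 0.04, "yaw": -0.13}
    - {"x": -0.034, "y": 0.15, "z": 0, "jaw": 0.04, "yaw": -0.18}
    - {"x": -0.044, "y": 0.195, "z": 0, "jaw": 0.04, "yaw": -0.22}
    - {"x": -0.054, "y": 0.24, "z": 0.01, "jaw": 0.04, "yaw": -0.26}
    - {"x": -0.061, "y": 0.275, "z": 0.03, "jaw": 0.04, "yaw": -0.29}
    - {"x": -0.0648, "y": 0.2946, "z": 0.07, "jaw": 0.04, "yaw": -0.3}
    - {"x": -0.0648, "y": 0.2946, "z": 0.11, "jaw": 0.04, "yaw": -0.3}
    - {"x": -0.0648, "y": 0.2946, "z": 0.12, "jaw": 0.04, "yaw": -0.3}
    - {"x": -0.0648, "y": 0.2946, "z": 0.12, "jaw": 0.04, "yaw": -0.3}

```text
t: 18.3
tcp_pos: [0.4712, -0.2854, 0.2824]
ee_rot: [-3.137, 0.036, 0.009]
ft_force: [0.3, -0.3, -0.9]
gripper_width: 0.526
finger_force: 25.0
```

Run:
```python
from h import *
o=r.get_obs(); C=cam("wrist",o); im,D=r.grab_frame("wrist"); save("w8",im); P=cloud(C,D)
Rm=R.from_rotvec(o["ee_rot"]).as_matrix(); L=(P-o["tcp_pos"])@Rm
print(o["tcp_pos"],o["ft_force"])
for v in range(0,130,6): print(v,im[v,320],np.round(L[v,320],4),np.round(P[v,320,2],4))
for u in range(120,540,14): print(u,im[130,u],np.round(L[130,u],4),np.round(P[130,u,2],4))
```

```text
[ 0.47116117 -0.28537138  0.28240937] [ 0.33529275 -0.2796466  -0.85211679]
0 [100  94  87] [ 1.376e-01 -2.000e-04  2.817e-01] -0.0001
6 [100  93  87] [ 1.339e-01 -2.000e-04  2.813e-01] 0.0003
12 [101  93  88] [ 1.303e-01 -2.000e-04  2.816e-01] 0.0001
18 [101  93  88] [ 1.266e-01 -2.000e-04  2.816e-01] 0.0
24 [100  93  88] [ 1.227e-01 -2.000e-04  2.806e-01] 0.0011
30 [98 92 87] [ 1.193e-01 -2.000e-04  2.824e-01] -0.0007
36 [102  97  91] [ 1.155e-01 -2.000e-04  2.822e-01] -0.0005
42 [191 194 182] [ 1.064e-01 -2.000e-04  2.517e-01] 0.0301
48 [80 80 76] [ 1.050e-01 -2.000e-04  2.643e-01] 0.0175
54 [180 182 181] [ 1.035e-01 -2.000e-04  2.787e-01] 0.0031
60 [216 218 219] [ 9.940e-02 -2.000e-04  2.765e-01] 0.0053
66 [217 219 220] [ 9.570e-02 -2.000e-04  2.781e-01] 0.0038
72 [216 219 220] [ 9.180e-02 -2.000e-04  2.781e-01] 0.0038
78 [217 219 221] [ 8.800e-02 -1.000e-04  2.785e-01] 0.0034
84 [217 219 220] [ 8.400e-02 -1.000e-04  2.777e-01] 0.0042
90 [218 219 221] [ 8.00e-02 -1.00e-04  2.78e-01] 0.0039
96 [141 143 141] [ 7.340e-02 -2.000e-04  2.095e-01] 0.0724
102 [142 143 142] [ 7.030e-02 -2
[... 1020 characters left out ...]
 [0.0569 0.0047 0.1987] 0.0834
344 [139 141 139] [0.057  0.0115 0.1978] 0.0843
358 [138 139 137] [0.0569 0.0186 0.1996] 0.0824
372 [127 130 122] [0.0528 0.0367 0.2776] 0.0043
386 [214 216 203] [0.0528 0.0467 0.2779] 0.004
400 [211 214 201] [0.0529 0.0564 0.2773] 0.0045
414 [207 210 196] [0.0528 0.0667 0.2785] 0.0033
428 [202 204 192] [0.0528 0.0767 0.2788] 0.003
442 [199 202 189] [0.0528 0.0865 0.2785] 0.0032
456 [97 98 91] [0.054  0.0879 0.2556] 0.0261
470 [114 107 100] [0.0526 0.108  0.2823] -0.0007
484 [112 105  98] [0.0526 0.1179 0.282 ] -0.0005
498 [117 110 102] [0.0527 0.1277 0.2814] 0.0002
512 [116 109 102] [0.0526 0.1381 0.2822] -0.0007
526 [115 107 101] [0.0527 0.1475 0.2809] 0.0005
```

Call:
drive_tool:
  moves:
    - {"x": 0, "y": 0, "z": 0.03, "jaw": 0.04, "yaw": 0}
    - {"x": 0, "y": 0, "z": 0.052, "jaw": 0.04, "yaw": 0}
    - {"x": 0, "y": 0, "z": 0.06, "jaw": 0.04, "yaw": 0}
    - {"x": 0, "y": 0, "z": 0.065, "jaw": 0.04, "yaw": 0}
    - {"x": 0, "y": 0, "z": 0.07, "jaw": 0.04, "yaw": 0}
    - {"x": 0, "y": 0, "z": 0.073, "jaw": 0.04, "yaw": 0}
    - {"x": 0, "y": 0, "z": 0.073, "jaw": 0.04, "yaw": 0}

```text
t: 19.05
tcp_pos: [0.4724, -0.2864, 0.214]
ee_rot: [3.14, -0.036, 0.003]
ft_force: [-0.3, -0.5, 0.6]
gripper_width: 0.526
finger_force: 25.0
```

Call:
drive_tool:
  moves:
    - {"x": 0, "y": 0, "z": 0.002, "jaw": 0.04, "yaw": 0}
    - {"x": 0, "y": 0, "z": 0.003, "jaw": 0.04, "yaw": 0}
    - {"x": 0, "y": 0, "z": 0.003, "jaw": 0.05, "yaw": 0}
    - {"x": 0, "y": 0, "z": 0.003, "jaw": 0.058, "yaw": 0}
    - {"x": 0, "y": 0, "z": 0.003, "jaw": 0.07, "yaw": 0}
    - {"x": 0, "y": 0, "z": 0.003, "jaw": 0.07, "yaw": 0}
    - {"x": 0, "y": 0, "z": -0.02, "jaw": 0.07, "yaw": 0}
    - {"x": 0, "y": 0, "z": -0.06, "jaw": 0.07, "yaw": 0}
    - {"x": 0, "y": 0, "z": -0.1, "jaw": 0.07, "yaw": 0}
    - {"x": -0.02, "y": 0, "z": -0.14, "jaw": 0.07, "yaw": 0}
    - {"x": -0.04, "y": 0, "z": -0.17, "jaw": 0.07, "yaw": 0}
    - {"x": -0.04, "y": 0, "z": -0.17, "jaw": 0.07, "yaw": 0}

```text
t: 20.25
tcp_pos: [0.4312, -0.2856, 0.3889]
ee_rot: [3.134, -0.038, 0.013]
ft_force: [0.6, -0.3, 0.2]
gripper_width: 0.741
finger_force: 0.0
```

Run:
```python
from h import *
o=r.get_obs(); C=cam("wrist",o); im,D=r.grab_frame("wrist"); P=cloud(C,D)
print(o["t"],o["tcp_pos"])
for v in range(60,240,12): print(v,im[v,320],np.round(P[v,320],4))
t,_=r.grab_frame("top"); save("end",t)
```

```text
20.25 [ 0.43117359 -0.28555161  0.38886727]
60 [158 159 158] [ 0.5473 -0.2909  0.0069]
72 [147 148 145] [ 0.5355 -0.2906  0.0157]
84 [146 148 146] [ 0.5247 -0.2903  0.0161]
96 [144 146 143] [ 0.5137 -0.2901  0.0171]
108 [147 148 146] [ 0.5027 -0.2898  0.0156]
120 [145 146 145] [ 0.4914 -0.2896  0.0166]
132 [143 145 143] [ 0.48   -0.2893  0.0152]
144 [143 143 141] [ 0.4685 -0.289   0.0171]
156 [140 142 140] [ 0.4567 -0.2888  0.0162]
168 [136 138 136] [ 0.4447 -0.2885  0.0159]
180 [86 88 83] [ 0.4305 -0.2883  0.0044]
192 [131 132 124] [ 0.4174 -0.288   0.0028]
204 [128 130 122] [ 0.4049 -0.2877  0.0045]
216 [101 101  95] [ 0.3987 -0.2873  0.0284]
228 [73 68 64] [ 3.771e-01 -2.871e-01  3.000e-04]
```

View pics/end.png

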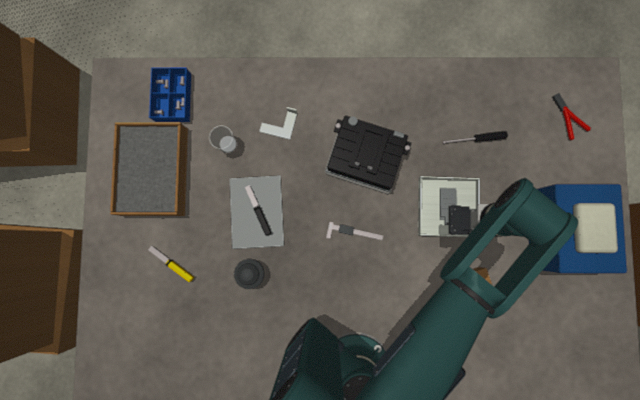

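The cover lies flat in the tray (around (450,205), top at 16 mm over its whole length), the tool lies on the mat (258,210), and the bystanders are in place.

```bash
python3 -c "
from h import *
print(r.hand_in())"
```

```text
the job is handed in; nothing more can be done
None
```

I pried the cover loose with the trim tool, laid the tool back flat on the mat and the cover flat in the tray, and handed the job in at about 20 s; the bystanders look unmoved, and the hand-in returned no verdict.

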